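# Press a tasting-card stand into place against a hung gauge

## Task

The wooden tasting-card stand is to be stuck down on the grey board, one gauge leg's thickness in front of the rail. First, before moving the stand up to it, hang the U-shaped aluminium gauge over the rail, legs down and straight behind the middle of the stand, and let go of it. Then push the stand up to the gauge and press it, with one diagonal push forwards and down of about 20 N, square and tight against the gauge and flat on the board at once, and finish while still pressing; leave the cup, the bowl and the spoon where they are.

Things in the scene. Friction and masses are not known exactly. Their poses are not given: they have to be found in the camera images.
- board: Grey laminate base board fixed on the table, 260 (x) x 360 (y) x 12 mm thick, its top 12 mm above the table, turned up to 0.2 rad. Origin: centre of its underside; x points level from its near edge to the rail (away from the robot), y left, z up.
- rail: Dark wooden rail fixed on the board near its far edge: a level bar 18 mm thick (x), 320 mm long (y), underside 30 mm and top 70 mm above the board, on a 20 mm wide post at each end (centred 150 mm either side of the middle), open below. Origin: on the board's top under the bar's middle; x across the bar away from the robot, y along it, z up.
- stand: Loose light-wood card stand, 65 deep (x) x 110 wide (y) x 60 mm high, 0.2-0.4 kg, on the board before the rail, up to 0.25 rad askew, up to 70 mm off the rail's middle. Origin: centre of underside; x towards the rail, flat upright back at x +32.5 mm. Starts 50-85 mm short of its final place, where its origin is 47.5 mm before the rail's. Friction 0.5-0.7: a steep push jams it, so first push it up mainly level.
- stand_face (a point): Middle of the stand's leaning front face, at x -15, z 35 mm from the stand's origin. The face is flat, 110 mm wide, from (x -32.5, z 10) to (x +2.5, z 60) mm, 55 degrees from level: a push square to it goes forwards and 35 degrees down. Below z 10 the front is upright; the top is flat from x +2.5 to +32.5.
- gauge: Loose aluminium upside-down U, 38 (x) x 50 (y) x 87 mm high, 0.1-0.2 kg, standing on its legs on the table left or right of the board. Legs 6 mm thick (x), 45 mm long, 26 mm apart; bridge at z 45 to 51 mm. Origin: centre, level with the leg ends; z up, x across the legs. Hung on the rail, its origin is 25 mm above the board and it has 4 mm play each way across the bar; either leg may face front.
- gauge_tab (a point): Grip point in the tab on the gauge's bridge, on its centre line 73 mm above the leg ends. The tab is 14 mm (gauge x) x 30 mm (y), from z 51 to 87 mm; grip it across the 14 mm.
- cup: White ceramic cup, 76 mm wide, 80 mm high, standing on the table on the other side of the board from the gauge. Origin: centre of its underside. Leave alone.
- bowl: White ceramic bowl, 110 mm wide, 60 mm high, on the table beyond the rail. Origin: centre of its underside. Leave alone.
- spoon: Steel spoon, 170 mm long, lying on the table beyond the rail. Origin near its middle. Leave alone.
Things that resemble listed ones, but are neither listed nor needed, are in the scene too. There is more than one size of the stand; the job needs the smallest. Of the things shaped like the gauge, the aluminium one is meant.

How it is judged:
By the outcome, as a careful person would: the job done as asked, in the order asked, and still so for the second after the job is handed in, while the arm keeps its last pose, push and grip.
It also fails if it takes over 58 s, if anything falls off the work surface, if the arm or the gripper's body presses on something with over 40 N, if the wrist force passes 120 N, or if a joint passes its speed limit or range.

## Robot

A 6-joint arm with a two-finger parallel gripper is mounted at the origin on the work surface. World frame = base frame: x ahead of the robot, y to its left, z up, the work surface at z = 0. Lengths are in m, angles in rad, forces in N, time in s.
With the tool pointing down it reaches from about 0.35 to 0.95 m from the base axis. Payload 17.4 kg.
Tool frame: the origin (TCP) lies at the very end of the fingers, on their centre line; the grasp point (between the pads) lies 19 mm behind it; z points along the fingers, y is the line along which they close (so a half turn about z gives the same grasp; the last joint's range is limited). The gripper opens to 93 mm and grips with 3 to 60 N. Pads are 15 mm wide; open, the fingers measure 128 mm over their backs; the gripper's body (75 mm by 188 mm) begins 65 mm behind the grasp point.
Start: joints at [-0.038, 0.116, 1.442, -0, 1.584, -0.038], TCP at [0.675, -0, 0.219] pointing down, gripper open.
Joint ranges: [-2.83, 2.83], [-0.83, 2.19], [0.07, 2.5], [-1.14, 4.28], [0.01, 3], [-2.97, 2.97]. Speed limits (rad/s): [1.89, 1.89, 2.22, 3.14, 3.14, 3.14].

## Interface

Orientations are given as a unit quaternion [x, y, z, w].
In Python, from cell import readout, vision, ticket, models gives the robot as it stands.
- The arm moves only by the tool step_arm, never from a script. Its argument "steps" is a list of rows, each a list of 6 numbers: the shift along the tool's x, y, z in mm, then the turn, a rotation vector about the tool's x, y, z in rad. In form: [[x, y, z, ax, ay, az], ...]. A call has 1 to 12 rows; each row shifts and turns the commanded pose from where the row before left it, along the tool's axes as they then stand; what a row does not reach is not made up. A row lasts 1/12 s, in which the tool goes at most 41.7 mm and 7.16 degrees, less where a joint would pass 70% of its speed; a pose out of reach is approached as far as the arm can. A call is refused whole if a number of a shift passes 41.7 or a number of a turn 0.125, either way. A call with a gripper value outside its range is refused whole. "jaw" is the closure in counts, from 0 (fully open) to 255 (shut), set as the call begins (left out, the last holds). The fingers move at their own pace and stop on an object; the grip force is fixed at half the most. Time passes only in rows, so rows that do not move let the fingers close. It gives the time, the measured TCP pose, the force, the opening and the grip force at its end, in the units of the state.
- readout.get_obs(): the state, without advancing time (a new reading comes with each control period).
- vision.read_camera(name): name is "scene" or "side" or "wrist"; returns a dict with "image" (480x640x3 uint8, red, green, blue), "intrinsics" (3x3 intrinsics, pixels), "k1" (the pictures are not rectified: a ray, as slopes to the right and down, at radius r is drawn at 1 + k1 r^2 times it, then the intrinsics apply), "eye" and "orientation" of the camera in the world; the wrist camera has in their place "mount" (4x4, takes a point from camera to tool coordinates, whose origin is the TCP and whose axes are the flange's). Camera axes: x right, y down, z forward; pixel columns grow to the right and rows downward; lengths in m; the calibration is good to about 2 mm. A picture is of the moment at which its call begins: read the wrist's pose just before it. There is no depth.
- ticket.finish_job(): hands the job in; it is judged then, once.
Trained networks look in a picture, given as the dict that the camera call returned (one of the last four; its "shot" number tells which), for a name from the list of things; names that differ only in an ending like _2 or _b are one class to them, and where a whole thing is asked for, a point or a joint stands for the part that bears it (a point fixed in the world has none). Each returns a list of dicts, best first, with "score" (0 to 1); they miss things now and then, are a little off and sometimes report something else, mostly with a low value. They report only what shows in the picture. A call takes as long as a camera call. They do not tell look-alikes from the thing itself.
- models.find_in(label, picture): "position" ([row, column] in pixels, amid what is visible of it).
- models.silhouettes(label, picture): "pixels" (480x640 bool, what is visible of it) and "position" ([row, column] in pixels, amid what is visible of it).
- models.mark_of(label, picture): "position" ([row, column] in pixels: a listed point, or the origin of a listed thing).
The state is a dict: "time": time; "joints": joint angles; "qd": joint speeds; "tau": joint torques, N m; "tcp_pos": TCP position; "tool_rot": TCP orientation; "wrist_force": force on the tool from outside, world axes, zero at the start; "moment": the same for the moment, N m; "gripper_width": opening from 0.0 (shut) to 1.0 (fully open); "grasp_force": force on a finger pad.
Only numpy, scipy, OpenCV 4.12 (cv2) and the standard library are available. Lean on these libraries where they do the work, as an engineer would, in place of code of your own. Each camera call takes 0.05 s, during which the arm holds its last target. There are 200 camera calls.

## Working session

There is one attempt and no reset: what is moved stays moved. The work goes in short steps, Python scripts to look and compute and a tool call to move; the robot and the scene stay as the last step left them, time stands still between calls to the robot, and variables do not carry over. Pictures are saved under pics/ and viewed, at most 10 in all, crops included, and the job is handed in when it is done.

Besides the shell and the picture viewer there is one more tool, called after "Request:" in YAML: its name, and indented under it one key for each argument. step_arm: Moves the arm, as the interface text tells. Its arguments: {"type":"object","properties":{"steps":{"type":"array"},"jaw":{"type":"number"}},"required":["steps"]}

```bash
mkdir -p pics; cat > h.py <<'E'
import numpy as np, cv2
from cell import readout, vision, ticket, models
from scipy.spatial.transform import Rotation as R
def pose(p):
    if 'mount' in p:
        o=p['obs']; T=np.eye(4); T[:3,:3]=R.from_quat(o['tool_rot']).as_matrix(); T[:3,3]=o['tcp_pos']
        M=T@np.array(p['mount']); return M[:3,3],M[:3,:3]
    q=np.array(p['orientation']); Rm=R.from_quat(q).as_matrix() if q.size==4 else q
    return np.array(p['eye']),Rm
def cam(n):
    o=readout.get_obs(); p=vision.read_camera(n); p['obs']=o; return p
def ray(p,rc):
    K=np.array(p['intrinsics']); d=np.array([(rc[1]-K[0,2])/K[0,0],(rc[0]-K[1,2])/K[1,1]]); u=d.copy()
    for _ in range(30): u=d/(1+p['k1']*(u@u))
    e,Rm=pose(p); return e,Rm@np.array([u[0],u[1],1])
def onz(p,rc,z):
    e,d=ray(p,rc); return e+d*(z-e[2])/d[2]
def proj(p,X):
    e,Rm=pose(p); c=(np.atleast_2d(X)-e)@Rm; u=c[:,:2]/c[:,2:]; u=u*(1+p['k1']*(u**2).sum(1,keepdims=True))
    K=np.array(p['intrinsics']); return np.c_[u[:,1]*K[1,1]+K[1,2],u[:,0]*K[0,0]+K[0,2]]
def tri(l):
    A=np.zeros((3,3));b=np.zeros(3)
    for p,rc in l:
        e,d=ray(p,rc); d=d/np.linalg.norm(d); P=np.eye(3)-np.outer(d,d); A+=P;b+=P@e
    return np.linalg.solve(A,b)
def save(p,n): cv2.imwrite('pics/'+n+'.png',p['image'][:,:,::-1])
E
python3 - <<'E'
from h import *
np.set_printoptions(precision=3,suppress=True)
S={n:cam(n) for n in('scene','side')}
for n,p in S.items():
    save(p,n); print(n,pose(p)[0])
    for l in ['stand_face','gauge','gauge_tab','stand','rail','board','cup','bowl','spoon']:
        try: print(l,[(np.round(d['position']).tolist(),round(d['score'],2)) for d in models.mark_of(l,p)])
        except Exception as e: print(l,e)
E
```

```text
scene [1.361 0.271 0.678]
stand_face [([222.0, 470.0], 0.97)]
gauge [([250.0, 173.0], 0.88), ([223.0, 211.0], 0.71)]
gauge_tab [([214.0, 171.0], 0.93), ([196.0, 204.0], 0.66)]
stand [([240.0, 459.0], 0.89), ([274.0, 325.0], 0.7), ([201.0, 252.0], 0.65)]
rail [([314.0, 276.0], 0.84)]
board [([281.0, 299.0], 0.64), ([212.0, 169.0], 0.24)]
cup []
bowl [([405.0, 340.0], 0.85)]
spoon [([346.0, 172.0], 0.91), ([282.0, 300.0], 0.38)]
side [0.307 0.8   0.914]
stand_face [([362.0, 416.0], 0.91), ([198.0, 448.0], 0.77), ([256.0, 346.0], 0.59)]
gauge [([193.0, 404.0], 0.76), ([182.0, 368.0], 0.53)]
gauge_tab [([172.0, 402.0], 0.69), ([158.0, 368.0], 0.59)]
stand [([213.0, 453.0], 0.76), ([369.0, 415.0], 0.73), ([158.0, 365.0], 0.19)]
rail [([241.0, 295.0], 0.58)]
board [([251.0, 330.0], 0.94)]
cup [([385.0, 318.0], 0.59)]
bowl [([281.0, 206.0], 0.78)]
spoon [([201.0, 257.0], 0.59), ([162.0, 367.0], 0.28)]
```

View pics/scene.png

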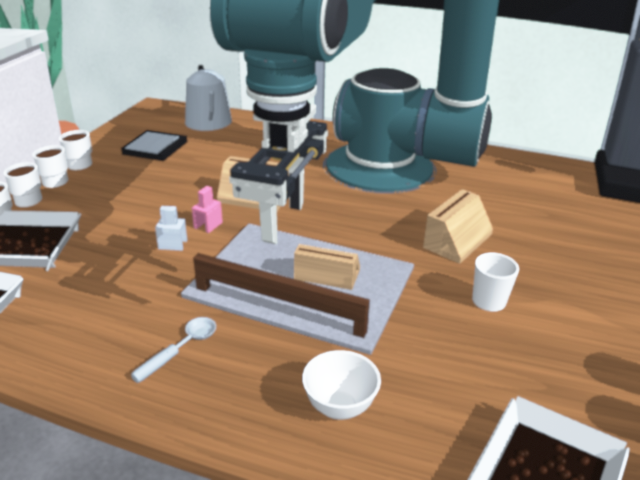

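View pics/side.png

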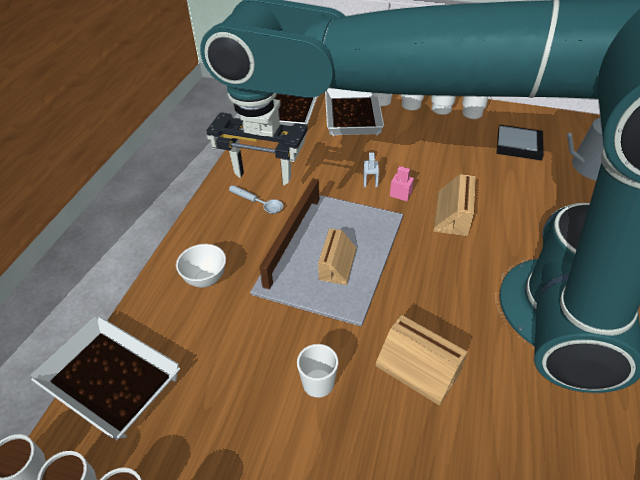

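The scene view shows the target stand on the board at about (265,327), with the aluminium gauge at (235,171) and the pink decoy next to it. In the side view the gauge is at (170,371), the stand at (255,338) and the rail runs from (185,318) to (280,268). Next I fit poses to the silhouettes.

```bash
cat > fit.py <<'E'
from h import *
from scipy.optimize import minimize
def box(x0,x1,y0,y1,z0,z1): return np.array([[x,y,z] for x in(x0,x1) for y in(y0,y1) for z in(z0,z1)])/1000
PARTS={'rail':[box(-9,9,-160,160,30,70),box(-9,9,-160,-140,0,70),box(-9,9,140,160,0,70)],
'gauge':[box(-19,-13,-25,25,0,45),box(13,19,-25,25,0,45),box(-19,19,-25,25,45,51),box(-7,7,-15,15,51,87)],
'stand':[np.array([[x,y,z] for y in(-55,55) for x,z in((-32.5,0),(-32.5,10),(2.5,60),(32.5,60),(32.5,0))])/1000],
'board':[box(-130,130,-180,180,0,12)]}
def place(X,v,z): c,s=np.cos(v[2]),np.sin(v[2]); return X@np.array([[c,s,0],[-s,c,0],[0,0,1]])+[v[0],v[1],z]
def draw(p,name,v,z,sc=4):
    m=np.zeros((480*sc,640*sc),np.uint8)
    for X in PARTS[name]:
        q=proj(p,place(X,v,z))[:,::-1]
        cv2.fillConvexPoly(m,cv2.convexHull(np.round((q+.5)*sc).astype(np.int32)),255)
    return cv2.resize(m,(640,480),interpolation=cv2.INTER_AREA)/255.
def fit(name,z,obs,v0,ignore=None):
    # obs: list of (picture, mask, ignore mask or None)
    def cost(v):
        c=0
        for p,m,ig in obs:
            d=draw(p,name,v,z); w=1 if ig is None else (1-ig)
            c+=(np.abs(d-m)*w).sum()/(np.maximum(d,m)*w).sum()
        return c/len(obs)
    best=None
    for dy in(-.12,.12):
        s=np.array([v0]+[np.array(v0)+d for d in([.012,0,0],[0,.012,0],[0,0,dy])])
        r=minimize(cost,v0,method='Nelder-Mead',options=dict(initial_simplex=s,xatol=2e-4,fatol=1e-5,maxiter=150))
        if best is None or r.fun<best.fun: best=r
    return best.x,best.fun
def mask(name,p,near):
    l=models.silhouettes(name,p)
    l=[d for d in l if np.hypot(*(np.array(d['position'])-near))<45]
    return l[0]['pixels'].astype(float) if l else None
E
python3 - <<'E'
from fit import *
np.set_printoptions(precision=4,suppress=True)
a=cam('scene');b=cam('side')
g=tri([(a,(214,171)),(b,(158,369))]); print('tab',g)
s=np.mean([onz(a,(274,325),.012),onz(b,(265,338),.012)],0); print('stand',onz(a,(274,325),.012),onz(b,(265,338),.012))
r=tri([(a,(314,276)),(b,(241,295))]); print('rail',r)
near={'rail':[(295,280),(232,290)],'gauge':[(235,171),(172,371)],'stand':[(265,327),(255,338)],'board':[(281,299),(258,330)]}
M={k:[mask(k,p,np.array(n)) for p,n in zip((a,b),near[k])] for k in near}
for k in M: print(k,[None if m is None else m.sum() for m in M[k]])
def go(k,z,v0,ig=(None,None)):
    obs=[(p,m,i) for p,m,i in zip((a,b),M[k],ig) if m is not None]
    print(k,*fit(k,z,obs,v0)); 
    for o in obs: print('   single',*fit(k,z,[o],v0))
go('rail',.012,[r[0],r[1],0])
go('stand',.012,[s[0],s[1],0],(M['rail'][0],None))
for y in(0,.8): go('gauge',0,[g[0],g[1],y])
E
```

```text
tab [ 0.5026 -0.307   0.0798]
stand [0.5038 0.0146 0.012 ] [0.5023 0.0189 0.012 ]
rail [ 0.6267 -0.0371  0.0005]
rail [np.float64(5019.0), np.float64(1678.0)]
gauge [np.float64(874.0), np.float64(578.0)]
stand [np.float64(2237.0), np.float64(1537.0)]
board [np.float64(11203.0), np.float64(10078.0)]
rail [ 0.629  -0.0304 -0.0744] 0.049274985920880546
   single [ 0.6283 -0.0308 -0.074 ] 0.03509465299029634
   single [ 0.6293 -0.0318 -0.0764] 0.059381322782249
stand [0.5044 0.0177 0.0422] 0.04923167200058353
   single [0.5024 0.0171 0.0886] 0.03329884864533412
   single [0.5053 0.0172 0.0378] 0.043456833712146294
gauge [ 0.5026 -0.307   0.    ] 1.0
   single [ 0.5026 -0.307   0.    ] 1.0
   single [ 0.5026 -0.307   0.    ] 1.0
gauge [ 0.5026 -0.307   0.8   ] 1.0
   single [ 0.5026 -0.307   0.8   ] 1.0
   single [ 0.5026 -0.307   0.8   ] 1.0
```

```bash
sed -i "s/l=\[d for d in l if np.hypot.*/l=sorted([d for d in l if np.hypot(*(np.array(d['position'])-near))<45],key=lambda d:np.hypot(*(np.array(d['position'])-near)))/" fit.py
python3 - <<'E'
from fit import *
np.set_printoptions(precision=4,suppress=True)
a=cam('scene');b=cam('side')
for p,n in((a,(235,171)),(b,(172,371))):
    for d in models.silhouettes('gauge',p): print(np.round(d['position']),d['score'],d['pixels'].sum(), p['image'][d['pixels']].mean(0))
print(proj(a,[.5026,-.307,.073]),proj(b,[.5026,-.307,.073]))
obs=[(p,mask('gauge',p,np.array(n)),None) for p,n in((a,(235,171)),(b,(172,371)))]
for y in(-.6,0,.6,1.2): print(*fit('gauge',0,obs,[.5026,-.307,y]))
E
```

```text
[234. 169.] 0.82 1042 [194.619  206.6248 220.0624]
[168. 370.] 0.74 348 [163.4224 171.5029 178.5546]
[184. 403.] 0.74 581 [209.5886 118.6179 157.5955]
[[215.5925 170.5178]] [[161.2181 368.5439]]
[ 0.4979 -0.3162  0.2954] 0.12129316654480882
[ 0.4977 -0.3157  0.2866] 0.1221590748069347
[ 0.4978 -0.316   0.2919] 0.12179098432853208
[ 0.4978 -0.3156  0.2966] 0.12096877538247496
```

```bash
cat >> h.py <<'E'
def down(yaw_y):
    # tool pointing down, tool y axis at world heading yaw_y (mod pi choose nearest to present)
    o=readout.get_obs(); C=R.from_quat(o['tool_rot']); best=None
    for k in(0,np.pi):
        y=np.array([np.cos(yaw_y+k),np.sin(yaw_y+k),0]); z=np.array([0,0,-1.]); t=R.from_matrix(np.c_[np.cross(y,z),y,z])
        if best is None or (C.inv()*t).magnitude()<(C.inv()*best).magnitude(): best=t
    return best
def delta(pos,rot):
    o=readout.get_obs(); C=R.from_quat(o['tool_rot'])
    print('shift mm',np.round(C.inv().apply(np.array(pos)-o['tcp_pos'])*1000,1),'turn',np.round((C.inv()*rot).as_rotvec(),3))
E
python3 - <<'E'
from h import *
np.set_printoptions(precision=3,suppress=True)
o=readout.get_obs(); print(o); print(R.from_quat(o['tool_rot']).as_matrix())
w=cam('wrist'); print(w['mount'],w['intrinsics'])
a=cam('scene');b=cam('side')
print('pink tab', tri([(a,(196,204)),(b,(172,402))]))
delta([.498,-.316,.219],down(.29))
E
```

```text
{'time': 1.8, 'joints': array([-0.038,  0.116,  1.442,  0.   ,  1.584, -0.038]), 'qd': array([ 0.001,  0.   ,  0.001, -0.001, -0.001,  0.   ]), 'tau': array([ -0.001, -72.101, -62.276,   0.078,   0.018,  -0.   ]), 'tcp_pos': array([0.675, 0.   , 0.219]), 'tool_rot': array([ 0.707,  0.707,  0.   , -0.   ]), 'wrist_force': array([ 0.092, -0.775, -0.314]), 'moment': array([-0.006, -0.007,  0.05 ]), 'grasp_force': 0.0, 'gripper_width': 1.0014757820804678}
[[-0.  1. -0.]
 [ 1.  0.  0.]
 [ 0. -0. -1.]]
[[-0.    -0.971 -0.238  0.066]
 [ 1.    -0.    -0.001  0.   ]
 [ 0.    -0.238  0.971 -0.166]
 [ 0.     0.     0.     1.   ]] [[372.075   0.    313.96 ]
 [  0.    372.075 241.603]
 [  0.      0.      1.   ]]
pink tab [ 0.409 -0.282  0.073]
shift mm [-316.  -177.    -0.4] turn [-0.   -0.   -0.29]
```

Request:
step_arm:
  steps:
    - [-32,-18,0,0,0,0]
    - [-32,-18,0,0,0,0]
    - [-32,-18,0,0,0,0]
    - [-32,-18,0,0,0,0]
    - [-32,-18,0,0,0,0]
    - [-32,-18,0,0,0,0]
    - [-32,-18,0,0,0,0]
    - [-32,-18,0,0,0,0]
    - [-32,-18,0,0,0,0]
    - [-28,-15,0,0,0,-0.1]
    - [0,0,0,0,0,-0.1]
    - [0,0,0,0,0,-0.09]
  jaw: 110

```text
time: 2.95
tcp_pos: [0.497, -0.3176, 0.2187]
tool_rot: [0.597, 0.803, -0.0, 0.0]
wrist_force: [0.4, -0.4, 0.7]
gripper_width: 0.567
grasp_force: 0.0
```

```bash
python3 - <<'E'
from fit import *
np.set_printoptions(precision=4,suppress=True)
w=cam('wrist'); save(w,'w1'); o=w['obs']; print(o['time'],o['tcp_pos'],o['gripper_width'],abs(o['qd']).max())
l=models.mark_of('gauge_tab',w); print([(d['position'],d['score'],onz(w,d['position'],.073)) for d in l])
l=models.silhouettes('gauge',w)
for d in l:
    print(d['position'],d['score'],d['pixels'].sum(),w['image'][d['pixels']].mean(0))
    for y in (.1,.4): print(*fit('gauge',0,[(w,d['pixels'].astype(float),None)],[*onz(w,d['position'],.05)[:2],y]))
E
```

```text
2.95 [ 0.497  -0.3176  0.2187] 0.5670307216992423 1.047039423646747
[([223.3, 317.0], 0.8, array([ 0.4978, -0.3115,  0.073 ])), ([155.2, 221.4], 0.62, array([ 0.4062, -0.2795,  0.073 ]))]
[151.9, 230.2] 0.62 2762 [206.6083 147.4196 175.6007]
[ 0.4044 -0.2796  0.122 ] 0.26320930298638934
[ 0.4045 -0.2798  0.096 ] 0.26302832517864805
[217.9, 314.4] 0.56 2353 [193.1322 200.1432 209.6617]
[ 0.4971 -0.3135  0.2419] 0.032469694299199034
[ 0.497  -0.3136  0.2391] 0.03292236160723032
```

View pics/w1.png

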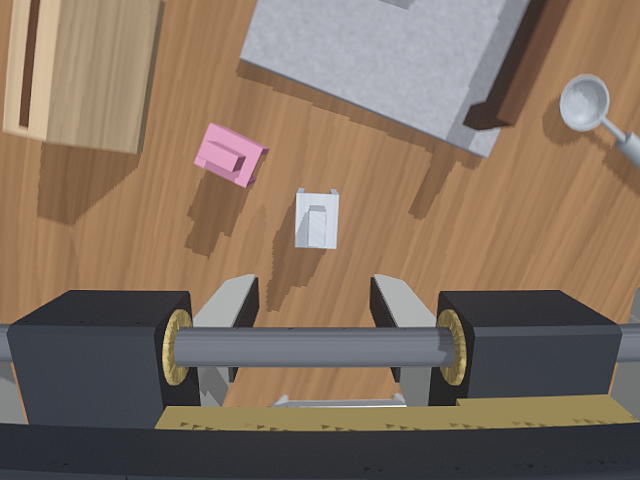

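The picture shows the aluminium gauge at (218,316), between the finger lines, and the pink one well clear at (155,230). The arm was still settling, so I measure once more.

```bash
python3 - <<'E'
from fit import *
np.set_printoptions(precision=4,suppress=True)
w=cam('wrist'); o=w['obs']; print(o['time'],o['tcp_pos'],abs(o['qd']).max())
l=models.mark_of('gauge_tab',w); print([(d['position'],d['score'],onz(w,d['position'],.073)) for d in l][:2])
m=mask('gauge',w,np.array([218,316])); v,c=fit('gauge',0,[(w,m,None)],[.497,-.3136,.26]); print(v,c)
delta([v[0],v[1],.054],down(v[2]))
E
```

```text
3.1 [ 0.4979 -0.3161  0.2187] 0.043677295306035646
[([223.0, 314.3], 0.92, array([ 0.4965, -0.3103,  0.073 ])), ([157.1, 219.4], 0.81, array([ 0.4061, -0.2795,  0.073 ]))]
[ 0.4972 -0.3134  0.2446] 0.032494523625007994
shift mm [  2.5  -0.3 164.7] turn [0.    0.    0.043]
```

Request:
step_arm:
  steps:
    - [3,0,20,0,0,0.043]
    - [0,0,30,0,0,0]
    - [0,0,30,0,0,0]
    - [0,0,30,0,0,0]
    - [0,0,30,0,0,0]
    - [0,0,15,0,0,0]
    - [0,0,7,0,0,0]
    - [0,0,2,0,0,0]
    - [0,0,0,0,0,0]

```text
time: 4.0
tcp_pos: [0.4975, -0.3131, 0.0552]
tool_rot: [0.615, 0.789, 0.0, 0.0]
wrist_force: [0.2, -0.7, 0.5]
gripper_width: 0.572
grasp_force: 0.0
```

Request:
step_arm:
  steps:
    - [0,0,0,0,0,0]
    - [0,0,0,0,0,0]
    - [0,0,0,0,0,0]
    - [0,0,0,0,0,0]
    - [0,0,0,0,0,0]
    - [0,0,0,0,0,0]
  jaw: 255

```text
time: 4.5
tcp_pos: [0.4972, -0.3132, 0.0549]
tool_rot: [0.615, 0.789, -0.0, 0.0]
wrist_force: [0.4, -0.5, 0.2]
gripper_width: 0.19
grasp_force: 0.0
```

Request:
step_arm:
  steps:
    - [0,0,0,0,0,0]
    - [0,0,0,0,0,0]
    - [0,0,0,0,0,0]
    - [0,0,-15,0,0,0]
    - [0,0,-25,0,0,0]
    - [0,0,-30,0,0,0]
    - [0,0,-30,0,0,0]
    - [0,0,-30,0,0,0]
    - [24,14,-25,0,0,0]
    - [24,14,-20,0,0,0]
    - [24,14,-15,0,0,0]
    - [24,14,-5,0,0,0]

```text
time: 5.5
tcp_pos: [0.5285, -0.2055, 0.2524]
tool_rot: [0.615, 0.789, 0.0, 0.001]
wrist_force: [0.4, -0.4, -1.1]
gripper_width: 0.147
grasp_force: 30.0
```

Request:
step_arm:
  steps:
    - [26,15,0,0,0,0]
    - [26,15,0,0,0,0]
    - [26,15,0,0,0,0]
    - [26,15,0,0,0,0]
    - [26,15,0,0,0,0]
    - [0,0,0,0,0,0.1]
    - [0,0,0,0,0,0.1]
    - [0,0,0,0,0,0.08]
    - [0,0,0,0,0,0.04]
    - [0,0,0,0,0,0]
    - [0,0,0,0,0,0]

```text
time: 6.42
tcp_pos: [0.5689, -0.062, 0.2494]
tool_rot: [0.732, 0.681, -0.0, -0.0]
wrist_force: [0.9, 0.1, -1.3]
gripper_width: 0.152
grasp_force: 30.0
```

```bash
python3 - <<'E'
from fit import *
np.set_printoptions(precision=4,suppress=True)
w=cam('wrist'); save(w,'w2'); o=w['obs']; print(o['time'],o['tcp_pos'],o['gripper_width'],o['grasp_force'],abs(o['qd']).max())
for n,v0 in(('rail',[.629,-.0304,-.0744]),('stand',[.504,.0177,.05])):
    for d in models.silhouettes(n,w)[:3]:
        print(n,np.round(d['position']),d['score'],d['pixels'].sum())
    q=proj(w,[*v0[:2],.05])[0]; l=[d for d in models.silhouettes(n,w)]
    if not l: continue
    m=min(l,key=lambda d:np.hypot(*(d['position']-q)))['pixels'].astype(float)
    print(q,fit(n,.012,[(w,m,None)],v0))
E
```

```text
6.4167 [ 0.5689 -0.062   0.2494] 0.15182472479132172 29.993910491466522 0.013425436959872434
rail [141. 379.] 0.79 7485
[182.5298 373.4273] (array([ 0.6342,  0.0299, -0.0797]), np.float64(0.060288758221456094))
stand [135. 248.] 0.81 7935
stand [378.  62.] 0.72 5807
stand [ 0. 67.] 0.62 58
[141.4678 240.5122] (array([0.5043, 0.0197, 0.0466]), np.float64(0.015432235307302774))
```

View pics/w2.png

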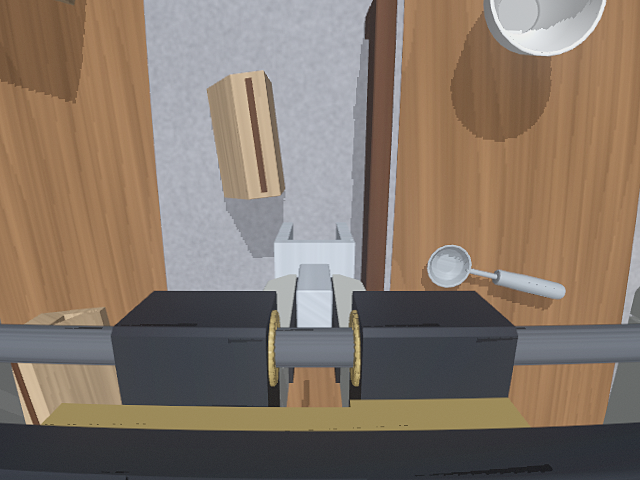

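The gauge is held square at (265,315), the stand is at (135,248) and the rail runs down the image at about column 380. The wrist fits agree with the fixed cameras. Next I move the gauge above the rail behind the stand's middle.

Request:
step_arm:
  steps:
    - [15,12,0,0,0,0.005]
    - [20,15,0,0,0,0]
    - [20,15,0,0,0,0]
    - [15,11,0,0,0,0]
    - [6,5,0,0,0,0]
    - [0,0,20,0,0,0]
    - [0,0,30,0,0,0]
    - [0,0,25,0,0,0]
    - [0,0,15,0,0,0]
    - [0,0,3,0,0,0]
    - [0,0,0,0,0,0]

```text
time: 7.58
tcp_pos: [0.6323, 0.0091, 0.1564]
tool_rot: [0.734, 0.679, -0.0, -0.0]
wrist_force: [0.4, -0.2, -1.4]
gripper_width: 0.146
grasp_force: 30.0
```

```bash
python3 - <<'E'
from fit import *
np.set_printoptions(precision=4,suppress=True)
a=cam('scene');b=cam('side');w=cam('wrist'); o=w['obs']; print(o['time'],o['tcp_pos'])
z=o['tcp_pos'][2]-.055; v0=[*o['tcp_pos'][:2],-.077]
for p in (a,b,w):
  for n,v,zz in(('gauge',v0,z),('rail',[.629,-.0304,-.077],.012)):
    q=proj(p,[*v[:2],zz+.04])[0]; l=models.silhouettes(n,p); l=[d for d in l if np.hypot(*(d['position']-q))<60]
    if l: d=min(l,key=lambda d:np.hypot(*(d['position']-q))); print(n,np.round(q),np.round(d['position']),d['score'],d['pixels'].sum())
im=np.hstack([cv2.resize(a['image'][200:360,220:380],(400,400),interpolation=cv2.INTER_CUBIC),cv2.resize(b['image'][150:310,220:380],(400,400),interpolation=cv2.INTER_CUBIC)])
cv2.imwrite('pics/c1.png',im[:,:,::-1]); save(w,'w3')
E
```

```text
7.6833 [0.6331 0.0092 0.1584]
gauge [253. 299.] [261. 300.] 0.84 1320
rail [291. 278.] [288. 285.] 0.59 4610
gauge [211. 282.] [216. 281.] 0.82 644
rail [229. 292.] [240. 283.] 0.92 1402
gauge [282. 314.] [265. 312.] 0.77 5271
```

View pics/c1.png

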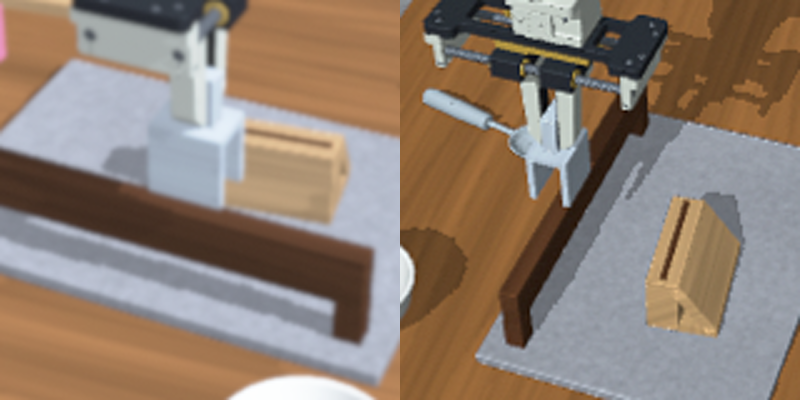

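In the crops the gauge hovers over the rail with one leg on each side, as intended. I lower it.

Request:
step_arm:
  steps:
    - [0,-0.5,10,0,0,0]
    - [0,0,12,0,0,0]
    - [0,0,12,0,0,0]
    - [0,0,10,0,0,0]
    - [0,0,8,0,0,0]
    - [0,0,6,0,0,0]
    - [0,0,4,0,0,0]
    - [0,0,2,0,0,0]
    - [0,0,0,0,0,0]

```text
time: 8.78
tcp_pos: [0.632, 0.0094, 0.0924]
tool_rot: [0.734, 0.679, -0.0, -0.0]
wrist_force: [-0.7, 0.2, -0.7]
gripper_width: 0.15
grasp_force: 30.0
```

Request:
step_arm:
  steps:
    - [0,0,0.5,0,0,0]
    - [0,0,0.5,0,0,0]
    - [0,0,0,0,0,0]

```text
time: 9.03
tcp_pos: [0.6323, 0.0094, 0.092]
tool_rot: [0.734, 0.679, 0.0, 0.0]
wrist_force: [-1.0, 0.4, -2.2]
gripper_width: 0.151
grasp_force: 30.0
```

Request:
step_arm:
  steps:
    - [0,0,0.7,0,0,0]
    - [0,0,0.7,0,0,0]
    - [0,0,0,0,0,0]
    - [0,0,0,0,0,0]

```text
time: 9.37
tcp_pos: [0.6323, 0.0094, 0.0917]
tool_rot: [0.734, 0.679, 0.0, 0.0]
wrist_force: [-5.0, 0.5, 9.2]
gripper_width: 0.148
grasp_force: 30.0
```

Request:
step_arm:
  steps:
    - [0,0,-0.7,0,0,0]
    - [0,0,0,0,0,0]
    - [0,0,0,0,0,0]
    - [0,0,0,0,0,0]
    - [0,0,0,0,0,0]
    - [0,0,0,0,0,0]
  jaw: 170

```text
time: 9.87
tcp_pos: [0.6321, 0.0094, 0.0908]
tool_rot: [0.734, 0.679, -0.0, -0.0]
wrist_force: [0.1, -0.0, 0.7]
gripper_width: 0.336
grasp_force: 0.0
```

Request:
step_arm:
  steps:
    - [0,0,-8,0,0,0]
    - [0,0,-15,0,0,0]
    - [0,0,-25,0,0,0]
    - [0,0,-30,0,0,0]
    - [0,0,-35,0,0,0]
    - [0,0,-35,0,0,0]
    - [0,0,-20,0,0,0]
    - [0,-30,0,0,0,0.12]
    - [0,-30,0,0,0,0.12]
    - [0,-30,0,0,0,0.12]
    - [0,0,0,0,0,0.12]
    - [0,0,0,0,0,0]

```text
time: 10.87
tcp_pos: [0.5435, 0.0273, 0.2613]
tool_rot: [0.876, 0.483, 0.001, 0.001]
wrist_force: [0.2, -0.2, 0.2]
gripper_width: 0.336
grasp_force: 0.0
```

```bash
python3 - <<'E'
from fit import *
np.set_printoptions(precision=4,suppress=True)
w=cam('wrist'); o=w['obs']; print(o['time'],o['tcp_pos'],o['joints'],abs(o['qd']).max())
a=cam('scene');b=cam('side')
im=np.hstack([cv2.resize(a['image'][200:360,220:380],(400,400),interpolation=cv2.INTER_CUBIC),cv2.resize(w['image'],(400,300))[:, :] if 0 else cv2.resize(b['image'][150:310,220:380],(400,400),interpolation=cv2.INTER_CUBIC)])
cv2.imwrite('pics/c2.png',im[:,:,::-1]); save(w,'w4')
for n,v,zz in(('gauge',[.6323,.0094,-.077],.037),('stand',[.5043,.0197,.047],.012)):
  for p in(w,b):
    q=proj(p,[*v[:2],zz+.04])[0]; l=models.silhouettes(n,p); l=[d for d in l if np.hypot(*(d['position']-q))<60]
    if l: d=min(l,key=lambda d:np.hypot(*(d['position']-q))); print(n,d['score'],*fit(n,zz,[(p,d['pixels'].astype(float),None)],v))
E
```

```text
10.8667 [0.5435 0.0273 0.2613] [ 0.0034 -0.1803  1.6624  0.      1.6564  0.567 ] 0.24509941058846785
gauge 0.57 [ 0.6322  0.0088 -0.0864] 0.04000773899522045
gauge 0.97 [ 0.6323  0.0066 -0.1008] 0.15915522978365643
stand 0.81 [0.5042 0.0197 0.0377] 0.019044768810110052
stand 0.55 [0.5046 0.0185 0.0424] 0.03178132607487205
```

View pics/c2.png

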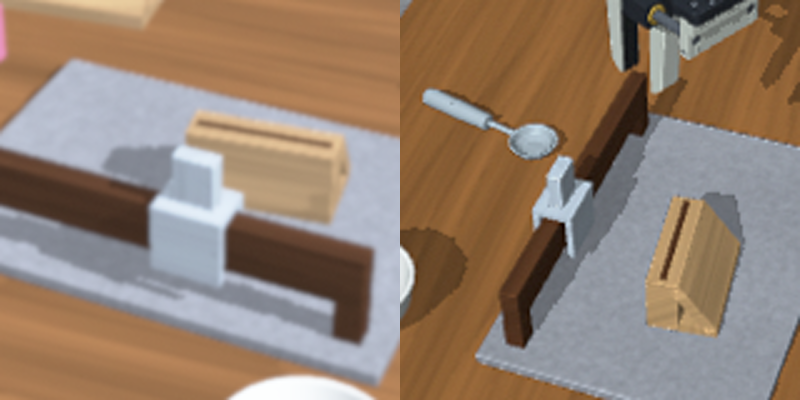

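The gauge hangs over the rail upright, about straight behind the stand, and is released. Now I plan the pusher pose.

```bash
cat >> h.py <<'E'
YR=-.078
def push(tau):
    c,s=np.cos(YR),np.sin(YR); X=np.array([c,s,0]);Y=np.array([-s,c,0]);Z=np.array([0,0,1.])
    return R.from_matrix(np.c_[np.cos(tau)*X+np.sin(tau)*Z,-Y,np.sin(tau)*X-np.cos(tau)*Z])
E
python3 - <<'E'
from h import *
o=readout.get_obs(); print(o['time'],o['tcp_pos'],o['joints'])
delta([.4625,.0228,.20],push(0))
E
```

```text
11.2167 [0.54465407 0.02685715 0.25874713] [ 2.48156601e-03 -1.74991096e-01  1.66195766e+00  1.81776449e-05
  1.65523778e+00  5.58919173e-01]
shift mm [-46.8 -67.6  58.8] turn [-0.000e+00  1.000e-03  1.092e+00]
```

Request:
step_arm:
  steps:
    - [-15.6,-22.5,0,0,0,0]
    - [-15.6,-22.5,0,0,0,0]
    - [-15.6,-22.5,0,0,0,0]
    - [0,0,0,0,0,0.12]
    - [0,0,0,0,0,0.12]
    - [0,0,0,0,0,0.12]
    - [0,0,0,0,0,0.12]
    - [0,0,0,0,0,0.12]
    - [0,0,0,0,0,0.12]
    - [0,0,0,0,0,0.12]
    - [0,0,0,0,0,0.12]
    - [0,0,0,0,0,0.12]
  jaw: 90

```text
time: 12.22
tcp_pos: [0.4624, 0.023, 0.2588]
tool_rot: [0.999, -0.036, -0.0, 0.0]
wrist_force: [-0.3, 0.0, -0.2]
gripper_width: 0.645
grasp_force: 0.0
```

Request:
step_arm:
  steps:
    - [0,0,15,0,0,0.012]
    - [0,0,15,0,0.12,0]
    - [0,0,10,0,0.12,0]
    - [0,0,0,0,0.11,0]
    - [0,0,0,0,0,0]
    - [0,0,0,0,0,0]

```text
time: 12.72
tcp_pos: [0.4626, 0.023, 0.2187]
tool_rot: [0.984, -0.037, 0.174, 0.007]
wrist_force: [0.7, 0.1, 0.5]
gripper_width: 0.646
grasp_force: 0.0
```

```bash
python3 - <<'E'
from h import *
o=readout.get_obs(); print(o['time'],o['tcp_pos'],o['joints'],o['gripper_width'])
delta([.4625,.0228,.044],push(.35))
delta([.4625,.0228,.044],push(.6))
E
```

```text
12.7167 [0.4626366  0.02303655 0.2186511 ] [ 0.01579821 -0.61603002  2.07240867 -0.03323544  1.33746358  1.66457023] 0.6461868992493601
shift mm [-5.990e+01  1.000e-01  1.641e+02] turn [0.    0.001 0.002]
shift mm [-5.990e+01  1.000e-01  1.641e+02] turn [0.    0.251 0.002]
```

Request:
step_arm:
  steps:
    - [-6,0,16.4,0,0,0]
    - [-9,0,24.6,0,0,0]
    - [-9,0,24.6,0,0,0]
    - [-9,0,24.6,0,0,0]
    - [-9,0,24.6,0,0,0]
    - [-9,0,24.6,0,0,0]
    - [-6,0,16.4,0,0,0]
    - [-3,0,8.2,0,0,0]
    - [0,0,0,0,0,0]

```text
time: 13.47
tcp_pos: [0.4627, 0.0228, 0.0423]
tool_rot: [0.984, -0.038, 0.171, 0.007]
wrist_force: [-0.3, 0.2, -0.4]
gripper_width: 0.647
grasp_force: 0.0
```

```bash
python3 - <<'E'
from h import *
o=readout.get_obs(); print(o['time'],o['tcp_pos'],o['joints'],o['wrist_force'])
X=np.array([np.cos(YR),np.sin(YR),0]); t=np.array([.4625,.0228,.044])
print(R.from_quat(o['tool_rot']).as_matrix().round(3))
delta(t,push(.35)); delta(t+.078*X,push(.35))
w=cam('wrist'); save(w,'w5')
E
```

```text
13.4667 [0.46271166 0.02284517 0.04226158] [ 0.01539849 -0.51904935  2.30154046 -0.03806696  1.01620682  1.67870499] [-0.26940644  0.1871214  -0.41119466]
[[ 0.938 -0.078  0.337]
 [-0.073 -0.997 -0.027]
 [ 0.338  0.001 -0.941]]
shift mm [ 0.4  0.1 -1.7] turn [0.001 0.005 0.   ]
shift mm [73.8  0.  24.6] turn [0.001 0.005 0.   ]
```

View pics/w5.png

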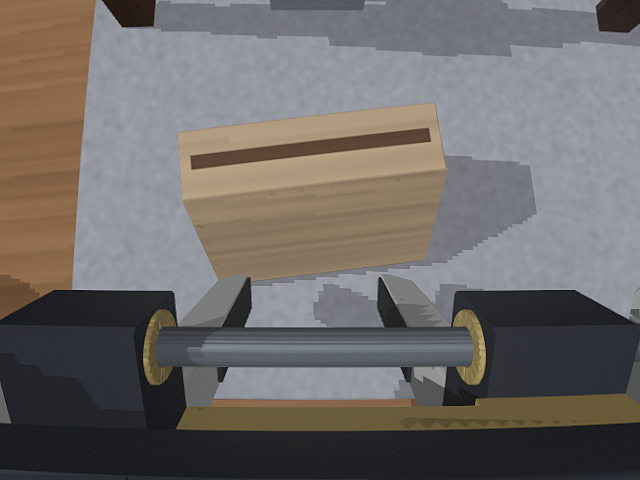

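The stand lies askew at (190,315) with both fingers behind its face, and the gauge is straight beyond it at (5,315). I start the level push.

Request:
step_arm:
  steps:
    - [5,0,0,0,0,0]
    - [4.7,0,1.7,0,0,0]
    - [4.7,0,1.7,0,0,0]
    - [4.7,0,1.7,0,0,0]
    - [4.7,0,1.7,0,0,0]
    - [4.7,0,1.7,0,0,0]
    - [4.7,0,1.7,0,0,0]
    - [4.7,0,1.7,0,0,0]
    - [4.7,0,1.7,0,0,0]
    - [4.7,0,1.7,0,0,0]
    - [4.7,0,1.7,0,0,0]
    - [4.7,0,1.7,0,0,0]

```text
time: 14.52
tcp_pos: [0.5236, 0.0182, 0.0469]
tool_rot: [0.984, -0.039, 0.174, 0.007]
wrist_force: [-4.5, -0.3, 7.0]
gripper_width: 0.643
grasp_force: 3.6
```

```bash
cat > look.py <<'E'
from fit import *
np.set_printoptions(precision=4,suppress=True)
def st(save_as=None):
    w=cam('wrist'); o=w['obs']; print(o['time'],o['tcp_pos'],o['wrist_force'],o['moment'])
    if save_as: save(w,save_as)
    q=np.array([o['tcp_pos'][0]+.035,o['tcp_pos'][1],0])
    l=models.silhouettes('stand',w); pq=proj(w,[q[0],q[1],.05])[0]
    d=min(l,key=lambda d:np.hypot(*(d['position']-pq)))
    v,c=fit('stand',.012,[(w,d['pixels'].astype(float),None)],[q[0],q[1],-.06])
    e=v[:2]-[.6292,-.0304]; X=np.array([np.cos(YR),np.sin(YR)]);Y=np.array([-X[1],X[0]])
    print('stand',v,c,'rail frame',e@X,e@Y,v[2]-YR)
E
python3 -c "
from look import *
st()"
```

```text
14.5167 [0.5236 0.0182 0.0469] [-4.5462 -0.3119  7.0264] [0.2888 0.5594 0.0315]
stand [ 0.5443  0.0143 -0.0702] 0.09268223837259668 rail frame -0.08816575406526335 0.03792925065089194 0.007758332118126071
```

Request:
step_arm:
  steps:
    - [4.8,0,1.4,0,0,0]
    - [4.7,0,1.6,0,0,0]
    - [4.7,0,1.6,0,0,0]
    - [4.7,0,1.6,0,0,0]
    - [4.7,0,1.6,0,0,0]
    - [4.7,0,1.6,0,0,0]
    - [2.8,0,1.0,0,0,0]
    - [0,0,0,0,0,0]

```text
time: 15.28
tcp_pos: [0.556, 0.0156, 0.0471]
tool_rot: [0.984, -0.039, 0.174, 0.007]
wrist_force: [-0.5, 0.1, 0.4]
gripper_width: 0.645
grasp_force: 0.0
```

```bash
python3 -c "
from look import *
st('w6')"
```

```text
15.2833 [0.556  0.0156 0.0471] [-0.4903  0.0673  0.3745] [ 0.1089  0.2637 -0.0102]
stand [ 0.5771  0.0116 -0.0796] 0.08599714703336563 rail frame -0.0551895913691371 0.03777288212475359 -0.0016419515108534732
```

View pics/w6.png

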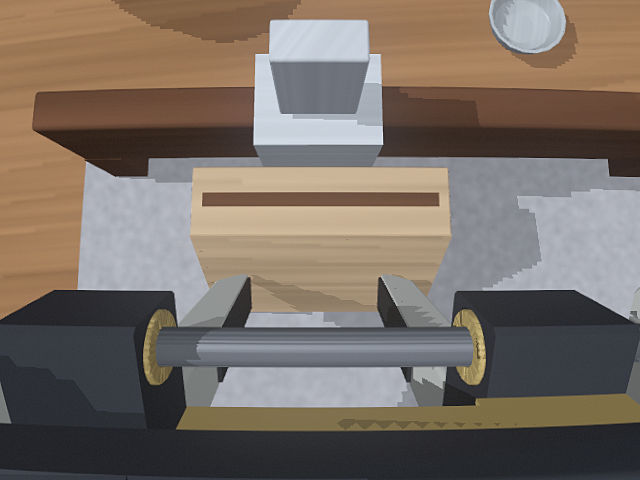

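The stand is now square at (205,320) and centred on the gauge at (100,318), with about 7 mm left. I close the gap gently.

Request:
step_arm:
  steps:
    - [1.9,0,0.7,0,0,0]
    - [1.9,0,0.7,0,0,0]
    - [1.9,0,0.7,0,0,0]
    - [0,0,0,0,0,0]

```text
time: 15.72
tcp_pos: [0.5617, 0.0152, 0.0472]
tool_rot: [0.984, -0.039, 0.174, 0.007]
wrist_force: [-1.0, -0.3, 1.5]
gripper_width: 0.647
grasp_force: 0.7
```

Request:
step_arm:
  steps:
    - [0.9,0,0.3,0,0,0]
    - [0.9,0,0.3,0,0,0]
    - [0,0,0,0,0,0]

```text
time: 15.97
tcp_pos: [0.5635, 0.015, 0.0472]
tool_rot: [0.984, -0.039, 0.174, 0.007]
wrist_force: [-1.5, 0.6, 0.8]
gripper_width: 0.646
grasp_force: 1.0
```

Request:
step_arm:
  steps:
    - [0.9,0,0.3,0,0,0]
    - [0.9,0,0.3,0,0,0]
    - [0,0,0,0,0,0]

```text
time: 16.22
tcp_pos: [0.5647, 0.0149, 0.0469]
tool_rot: [0.984, -0.039, 0.173, 0.007]
wrist_force: [-10.1, -0.3, 4.8]
gripper_width: 0.645
grasp_force: 5.5
```

Request:
step_arm:
  steps:
    - [0.9,0,0.3,0,0,0]
    - [0,0,0,0,0,0]

```text
time: 16.38
tcp_pos: [0.5651, 0.0149, 0.0467]
tool_rot: [0.984, -0.039, 0.172, 0.007]
wrist_force: [-19.8, 0.4, 9.8]
gripper_width: 0.647
grasp_force: 10.7
```

Request:
step_arm:
  steps:
    - [-0.3,0,0.1,0,0,0]
    - [0,0,0,0,0,0]
    - [0,0,0,0,0,0]

```text
time: 16.63
tcp_pos: [0.565, 0.0149, 0.0467]
tool_rot: [0.984, -0.039, 0.173, 0.007]
wrist_force: [-17.2, 0.9, 8.0]
gripper_width: 0.647
grasp_force: 9.8
```

```bash
python3 -c "
from look import *
st('w7')
a=cam('scene');b=cam('side')
print(a['obs']['time'],a['obs']['wrist_force'],b['obs']['wrist_force'],b['obs']['moment'])
w=cv2.imread('pics/w7.png')[:,:,::-1]
im=np.hstack([cv2.resize(w[0:320,80:560],(450,300)),cv2.resize(b['image'][150:310,220:380],(300,300),interpolation=cv2.INTER_CUBIC)])
cv2.imwrite('pics/c3.png',im[:,:,::-1])"
```

```text
16.6333 [0.565  0.0149 0.0467] [-17.2226   0.9092   8.0001] [ 0.1634  2.6794 -0.05  ]
stand [ 0.5851  0.011  -0.0799] 0.09319351769428783 rail frame -0.047215541734564846 0.037808431333525495 -0.0018838779530560706
16.7333 [-17.2679   1.0803   9.4534] [-17.9363   0.7676   9.0005] [ 0.2241  2.6758 -0.0573]
```

View pics/c3.png

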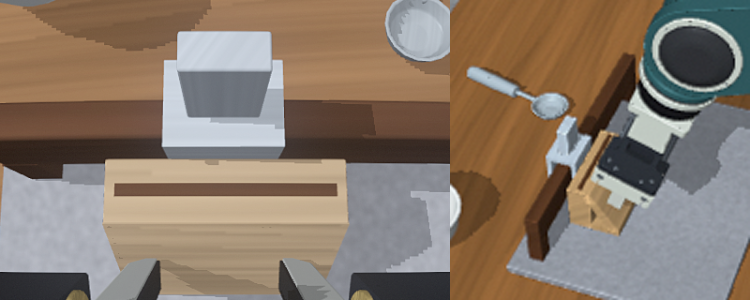

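The stand sits tight and square against the gauge: the fit puts it at −47.2 mm against a nominal −47.5 mm, with 2 mrad of yaw. I only trim the push direction.

Request:
step_arm:
  steps:
    - [-0.2,0,0.25,0,0,0]
    - [0,0,0,0,0,0]
    - [0,0,0,0,0,0]

```text
time: 17.08
tcp_pos: [0.565, 0.0149, 0.0466]
tool_rot: [0.984, -0.039, 0.173, 0.007]
wrist_force: [-18.0, 1.1, 10.8]
gripper_width: 0.649
grasp_force: 10.8
```

```bash
python3 -c "
from h import *
print(readout.get_obs()['wrist_force']); print(ticket.finish_job())"
```

```text
[-18.04718685   1.08544774  10.75250559]
the job is handed in; nothing more can be done
None
```

The job is handed in at 17 s: the gauge hangs released over the rail behind the stand, which is pressed square and tight against it by a diagonal push of about 21 N, 31° down; cup, bowl and spoon were not touched.

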